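# Clear the trimmings off the tile and close the desk box

## Robot

A 6-joint arm with a two-finger parallel gripper is mounted at the origin on the work surface. World frame = base frame: x ahead of the robot, y to its left, z up, the work surface at z = 0. Lengths are in mm, angles in rad, forces in N, time in s.
With the tool pointing down it reaches from about 350 to 800 mm from the base axis. Payload 7.3 kg.
Tool frame: the origin (TCP) lies midway between the tips of the shut fingers; the grasp point (between the pads) lies 19 mm behind it; z points along the fingers, y is the line along which they close (so a half turn about z gives the same grasp; the last joint's range is limited). The gripper opens to 85 mm and grips with 20 to 120 N. Pads are 22 mm wide; open, the fingers measure 114 mm over their backs; the gripper's body (76 mm by 85 mm) begins 54 mm behind the grasp point. The pads swing forward as they close: fully open they stand 13 mm farther back than shut.
Start: joints at [-1.323, 0.342, 1.524, -0, 1.275, -0.146], TCP at [201.466, -484.826, 231.322] pointing down, gripper open.
Joint ranges: [-2.53, 2.53], [-0.77, 2.02], [0.04, 2.7], [-1, 4.14], [0.28, 2.66], [-3.11, 3.11]. Speed limits (rad/s): [2.57, 2.57, 3.14, 3.14, 3.14, 3.14].

## Interface

Orientations are given as a rotation vector (axis times angle).
In Python, from bench import arm, cams, workorder gives the robot as it stands. The module is installed in compiled form; this text tells all that it offers.
- The arm moves only by the tool drive_tool, never from a script. Its argument "commands" is a list of rows, each an object with "translation": the shift along the tool's x, y, z in m, a list of three; "turn": the turn, a rotation vector about the tool's x, y, z in degrees, a list of three; "jaw": the opening, from -1 (shut) to 1 (fully open). In form: [{"translation": [dx, dy, dz], "turn": [rx, ry, rz], "jaw": jaw}, ...]. A call has 1 to 10 rows; each row shifts and turns the commanded pose from where the row before left it, along the tool's axes as they then stand; what a row does not reach is not made up. A row lasts 1/12 s, in which the tool goes at most 41.7 mm and 7.16 degrees, less where a joint would pass 70% of its speed; a pose out of reach is approached as far as the arm can. A call is refused whole if a number of a shift passes 0.0417 or a number of a turn 7.16, either way. A call with a gripper value outside its range is refused whole. The fingers move at their own pace and stop on an object; "grip_force" is the grip in N (left out, the last holds). Time passes only in rows, so rows that do not move let the fingers close. It gives the time, the measured TCP pose, the force, the opening and the grip force at its end, in the units of the state.
- arm.observe(): the state, without advancing time (a new reading comes with each control period).
- cams.grab_frame(name): name is "side" or "top"; returns (picture, depth): 400x640x3 uint8, red, green, blue; 400x640 float32, mm along the optical axis (not along the pixel's ray), 0 where there is no reading.
- cams.calibration(name): a dict with "intrinsics" (3x3 intrinsics, pixels), "D" ([k1, k2, p1, p2, k3] as OpenCV has them; the pictures are not rectified), "R" (3x3) and "t" (3): a world point X has camera coordinates R X + t. Camera axes: x right, y down, z forward; pixel columns grow to the right and rows downward; lengths in mm; the calibration is good to about 2 mm. A picture is of the moment at which its call begins. calibration takes no time and is no camera call.
- workorder.close_job(): hands the job in; it is judged then, once.
Trained networks look in the newest picture that a camera, given by its name, has taken for a name from the list of things; names that differ only in an ending like _2 or _b are one class to them, and where a whole thing is asked for, a point or a joint stands for the part that bears it (a point fixed in the world has none). Each returns a list of dicts, best first, with "conf" (0 to 1); they miss things now and then, are a little off and sometimes report something else, mostly with a low value. They report only what shows in the picture. A call takes as long as a camera call.
- cams.recognise(camera, name): "rect" ([left, top, right, bottom] in pixels, round what is visible of it).
- cams.silhouettes(camera, name): "region" (400x640 bool, what is visible of it) and "rect" ([left, top, right, bottom] in pixels, round what is visible of it).
- cams.landmark_of(camera, name): "xy" ([column, row] in pixels: a listed point, or the origin of a listed thing).
The state is a dict: "time": time; "joint_pos": joint angles; "qvel": joint speeds; "joint_efforts": joint torques, N m; "eef_pos": TCP position; "tcp_rot": TCP orientation; "contact_force": force on the tool from outside, world axes, zero at the start; "torque": the same for the moment, N m; "grip_width": finger opening in mm; "grasp_force": force on a finger pad.
Only numpy, scipy, OpenCV 4.12 (cv2) and the standard library are available. Lean on these libraries where they do the work, as an engineer would, in place of code of your own. Each camera call takes 0.05 s, during which the arm holds its last target. There are 200 camera calls.

## Task

Take the scraper block and wipe the three loose wood chips off the tiled deck of the pine desk box so that they drop into its open compartment; move the chips with the scraper only, never with the fingers. Then slide the cover fully shut over the compartment. Put the scraper back down on the desk, and leave the stapler, lamp, bottle and tray where they are.

Things in the scene. Friction and masses are not known exactly. Their poses are not given: they have to be found in the camera images.
- box: Long pine desk box fixed to the desk, 180 (x) x 450 (y) x 75 mm high. Origin: centre of its underside; y along its length, z up. From +y to -y: tiled deck (y = 25 to 225 mm), open compartment (y = -100 to 25), closed end (y = -225 to -100, top at z = 75) where the open cover is parked. Side rails at x = 80 to 90 mm on both sides run the whole length, tops at z = 87 mm.
- deck_mid (a point): Centre of the top of the deck, a flat white glazed tile 160 (x) x 200 (y) mm: box frame (0, 125, 75) mm, same axes as the box. No rim at its outer end (box y = 225) nor at the compartment's edge (box y = 25); the side rails stand 12 mm above it.
- compartment_floor (a point): Centre of the compartment's inner floor, box frame (0, -37.5, 6) mm, same axes as the box. Inside 160 (x) x 125 (y) mm, 69 mm deep below the deck's level.
- lid (a joint): Plywood sliding cover, 156 (x) x 136 (y) x 8 mm, underside at box z = 76 mm, top at 84. Value in m: 0 = fully shut (at a hard stop, spanning box y = -106 to 30 mm); grows as it slides open towards box -y, at most 0.120. It cannot lift off, slides with about 2 N of friction and stays where left. Starts 85 to 118 mm open: a gap of 80 mm or more beside the deck.
- lid_grip (a point): Centre of the top of the cover's upright rib (box z = 112 mm). The rib is 90 mm along box x, 14 mm thick along box y, and stands 28 mm above the cover's top at its middle; in the box frame the point is at x = 0, y = -38 mm minus the joint value. Push the rib towards box +y, or pinch and slide it, to shut the cover.
- scraper: Scraper block, loose, standing on the desk to the left or to the right of the box, about 220 g: an aluminium foot 120 (x) x 30 (y) x 22 mm high, and above it a dark wood grip 100 (x) x 24 (y) mm, up to 68 mm high. Origin: centre of its underside; x runs along its length, y across its thickness (grip it across y), z up.
- chip_a: Loose pine chip lying on the deck, 25 (x) x 60 (y) x 10 mm, 12 g. Origin: centre of its underside.
- chip_b: Loose pine chip lying on the deck, 22 (x) x 70 (y) x 10 mm, 12 g. Origin: centre of its underside.
- chip_c: Loose pine chip lying on the deck, 60 (x) x 30 (y) x 8 mm, 12 g. Origin: centre of its underside.
- stapler: Desk stapler, 135 (x) x 36 (y) x 60 mm, standing across the box from the scraper. Origin: centre of its underside. Leave alone.
- lamp: Round aluminium lamp with a rocker switch on its foot, 140 mm across, 160 mm high, beyond the box. Origin: centre of its underside. Leave alone.
- bottle: Green glass bottle with a twist cap, 70 mm across, 200 mm high, beyond the box. Origin: centre of its underside. Leave alone.
- tray: White ceramic tray, 100 x 200 x 22 mm, beyond the box. Origin: centre of its underside. Leave alone.

How it is judged:
By the outcome, as a careful person would: the job done as asked, in the order asked, and still so for the second after the job is handed in, with the robot touching nothing.
It also fails if it takes over 72 s, if anything falls off the work surface, if the arm or the gripper's body presses on something with over 40 N, if the wrist force passes 120 N, or if a joint passes its speed limit or range.

## Working session

There is one attempt and no reset: what is moved stays moved. The work goes in short steps, Python scripts to look and compute and a tool call to move; the robot and the scene stay as the last step left them, time stands still between calls to the robot, and variables do not carry over. Pictures are saved under pics/ and viewed, at most 10 in all, crops included, and the job is handed in when it is done.

Besides the shell and the picture viewer there is one more tool, called after "Call:" as a command line: name --argument value ..., lists and objects as JSON in quotes. drive_tool: Moves the arm, as the interface text tells. Its arguments: {"type":"object","properties":{"commands":{"type":"array"},"grip_force":{"type":"number"}},"required":["commands"]}

```bash
mkdir -p pics
python3 - <<'E'
from bench import arm,cams,workorder
import cv2,numpy as np
s=arm.observe(); print({k:np.round(v,3) for k,v in s.items()})
for n in ("top","side"):
    p,d=cams.grab_frame(n); cv2.imwrite(f"pics/{n}0.png",p[:,:,::-1]); np.save(f"{n}_d.npy",d)
    c=cams.calibration(n); print(n,{k:np.round(v,3).tolist() for k,v in c.items()})
    for t in ["box","deck_mid","compartment_floor","lid","lid_grip","scraper","chip_a","stapler"]:
        r=cams.landmark_of(n,t) if t!="lid" else cams.recognise(n,t)
        print(t,[(np.round(x.get("xy",x.get("rect")),1).tolist(),round(x["conf"],2)) for x in r][:4])
print(arm.observe()["time"])
E
```

```text
{'time': np.float64(0.0), 'joint_pos': array([-1.323,  0.343,  1.525, -0.   ,  1.275, -0.146]), 'qvel': array([ 0.   , -0.   , -0.001, -0.001, -0.   , -0.   ]), 'joint_efforts': array([-1.0000e-03, -4.3368e+01, -2.4601e+01, -0.0000e+00,  8.0000e-03,
        0.0000e+00]), 'eef_pos': array([ 201.347, -484.426,  230.611]), 'tcp_rot': array([-3.079, -0.614,  0.   ]), 'contact_force': array([0.21 , 0.05 , 0.173]), 'torque': array([-0.021, -0.009, -0.006]), 'grasp_force': np.float64(0.0), 'grip_width': np.float64(85.346)}
top {'intrinsics': [[449.658, 0.0, 322.152], [0.0, 449.658, 196.994], [0.0, 0.0, 1.0]], 'D': [0.005, 0.0, 0.0, 0.0, 0.0], 'R': [[-0.013, -1.0, -0.001], [-0.984, 0.013, -0.178], [0.178, -0.001, -0.984]], 't': [25.957, 605.229, 1202.704]}
box [([323.6, 220.4], 0.73), ([297.3, 203.8], 0.5)]
deck_mid [([277.1, 216.1], 0.84)]
compartment_floor [([336.5, 220.4], 0.86)]
lid [([345.6, 184.2, 402.0, 245.0], 0.88), ([241.3, 178.5, 409.9, 256.6], 0.25)]
lid_grip [([375.0, 212.8], 0.88)]
scraper [([457.4, 262.4], 0.81)]
chip_a [([298.0, 204.1], 0.65), ([269.2, 224.1], 0.63), ([301.3, 238.0], 0.5)]
stapler [([209.5, 245.1], 0.6), ([295.2, 204.5], 0.48), ([336.4, 217.0], 0.23)]
side {'intrinsics': [[375.964, 0.0, 318.325], [0.0, 375.964, 198.662], [0.0, 0.0, 1.0]], 'D': [-0.071, 0.0, 0.0, 0.0, 0.0], 'R': [[-0.935, -0.354, 0.005], [-0.223, 0.578, -0.785], [0.275, -0.735, -0.619]], 't': [559.233, 193.131, 1012.961]}
box [([333.5, 227.5], 0.58)]
deck_mid [([319.4, 232.7], 0.94)]
compartment_floor [([338.0, 216.5], 0.74)]
lid [([316.6, 167.5, 373.2, 200.8], 0.59), ([275.8, 161.3, 381.4, 291.1], 0.54), ([333.9, 218.9, 354.7, 233.5], 0.4)]
lid_grip []
scraper [([394.3, 173.2], 0.92)]
chip_a [([313.1, 222.7], 0.63), ([326.6, 243.4], 0.59), ([339.7, 228.1], 0.5)]
stapler [([310.9, 319.5], 0.6)]
0.9
```

Run:
```python
import cv2,numpy as np
a=cv2.imread("pics/top0.png")[150:300,180:500]; cv2.imwrite("pics/topc.png",cv2.resize(a,(800,375),interpolation=cv2.INTER_CUBIC))
```

```text
(no output)
```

View pics/topc.png

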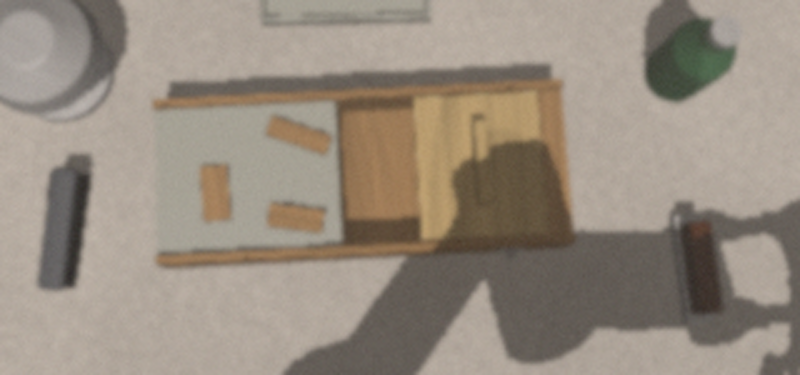

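View pics/side0.png

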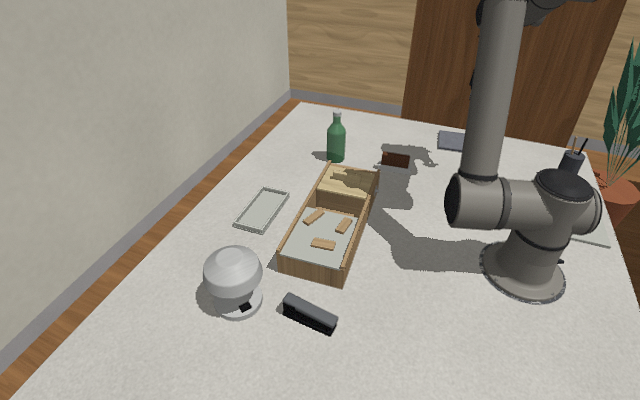

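The top crop shows the deck at left with three chips, the open gap in the middle, the lid with its rib at (478,158), and the scraper at (702,267) at right. The stapler is at (63,228). In the side view the scraper is at (395,158) and the deck around (320,233). Next I'll measure from both views.

```bash
cat > h.py <<'E'
import numpy as np,cv2
from bench import arm,cams,workorder
C={n:{k:np.array(v,float) for k,v in cams.calibration(n).items()} for n in("top","side")}
def ray(n,uv):
    c=C[n]; q=cv2.undistortPoints(np.array(uv,float).reshape(-1,1,2),c["intrinsics"],c["D"]).reshape(-1,2)
    d=np.c_[q,np.ones(len(q))]@c["R"]; return -c["R"].T@c["t"],d
def onz(n,uv,z):
    o,d=ray(n,uv); return o+d*((z-o[2])/d[:,2])[:,None]
def tri(u1,u2):
    o1,d1=ray("top",u1);o2,d2=ray("side",u2); d1,d2=d1[0],d2[0]
    s=np.linalg.lstsq(np.c_[d1,-d2],o2-o1,rcond=None)[0]
    a,b=o1+s[0]*d1,o2+s[1]*d2; return (a+b)/2,np.linalg.norm(a-b)
def cloud(n,d,m):
    v,u=np.nonzero(m&(d>0)); o,r=ray(n,np.c_[u,v]); return o+r*d[v,u][:,None]
def rect(P):
    (c,s,a)=cv2.minAreaRect(P[:,:2].astype(np.float32)); return np.round(c,1),np.round(s,1),round(a,1)
E
python3 - <<'E'
from h import *
for nm,a,b in[("deck",(277.1,216.1),(319.4,232.7)),("floor",(336.5,220.4),(338,216.5)),("scraper",(457.4,262.4),(394.3,173.2))]:
    p,e=tri(a,b);print(nm,p.round(1),e.round(1))
for n in("top","side"):
    p,d=cams.grab_frame(n); np.save(n+"_d.npy",d)
    for t in["scraper","lid","chip_a","box","stapler"]:
        for r in cams.silhouettes(n,t)[:4]:
            P=cloud(n,d,r["region"]); print(n,t,round(r["conf"],2),len(P),rect(P),"z",np.percentile(P[:,2],[5,50,95]).round(0))
            if t=="scraper":
                Q=P[P[:,2]>np.percentile(P[:,2],95)-8]; print("  top",rect(Q),len(Q))
            if t=="box":
                for lo,hi in((81,95),(68,80)):
                    Q=P[(P[:,2]>lo)&(P[:,2]<hi)];print("  band",lo,rect(Q),len(Q))
# rib point & deck corner pixels from top pic (crop/2.5+offset)
px=lambda u,v:(u/2.5+180,v/2.5+150)
print("rib",onz("top",[px(478,115),px(484,200)],112).round(0).tolist())
print("rails tops outer: ",onz("top",[px(154,101),px(560,82),px(158,264),px(574,243)],87).round(0).tolist())
print("deck edge",onz("top",[px(337,102),px(344,243),px(156,110),px(158,252)],75).round(0).tolist())
print("lid front",onz("top",[px(414,98),px(421,240)],84).round(0).tolist())
E
```

```text
deck [546.1 140.7  78.9] 7.7
floor [543.2 -22.7   4.5] 4.6
scraper [ 426.4 -370.8  -25.9] 8.0
top scraper 0.58 705 (array([ 434.5, -367.5]), array([118.7,  52.5]), 5.1) z [ 4. 58. 71.]
  top (array([ 434.4, -357.6]), array([97.7, 25.7]), 2.5) 329
top lid 0.59 2845 (array([ 548.2, -116.1]), array([159.5, 136.7]), 2.4) z [ 80.  84. 110.]
top chip_a 0.62 193 (array([493.5,  83.4]), array([58.5, 24.2]), 81.4) z [81. 85. 89.]
top chip_a 0.5 235 (array([521.4, 169.7]), array([57.3, 30.7]), 0.2) z [78. 83. 87.]
top chip_a 0.49 224 (array([584.9,  81.3]), array([72.1, 25.8]), 69.9) z [77. 85. 89.]
top box 0.87 10778 (array([549.5,  11.2]), array([213.2, 482. ]), 1.8) z [ 4. 77. 89.]
  band 81 (array([543.3,  12.5]), array([183.1, 448.2]), 2.2) 3792
  band 68 (array([540.3,  12.4]), array([177.5, 450.8]), 2.2) 4367
top stapler 0.75 783 (array([487.5, 354.2]), array([ 52.5, 136.4]), 85.3) z [ 6. 48. 57.]
side scraper 0.6 553 (array([ 440.3, -407. ]), array([114.2, 148. ]), 6.2) z [ 3. 35. 68.]
  top (array([ 433.4, -351.2]), array([30.7, 93.5]), 88.9) 123
side lid 0.81 1279 (array([ 547.1, -11
[... 332 characters left out ...]
.54 149 (array([488.9,  88.3]), array([60. , 26.1]), 84.7) z [80. 84. 86.]
side box 0.55 7846 (array([558.8, -42. ]), array([234., 575.]), 2.2) z [ 4. 74. 87.]
  band 81 (array([540.7,  19.1]), array([180.7, 446.5]), 2.2) 1825
  band 68 (array([539.5,  15.3]), array([180.5, 459.2]), 1.8) 3014
side stapler 0.55 1289 (array([499. , 350.1]), array([ 63.4, 162. ]), 68.2) z [ 7. 44. 55.]
rib [[596.0, -112.0, 112.0], [505.0, -116.0, 112.0]]
rails tops outer:  [[621.0, 238.0, 87.0], [636.0, -206.0, 87.0], [444.0, 230.0, 87.0], [461.0, -213.0, 87.0]]
deck edge [[619.0, 38.0, 75.0], [464.0, 32.0, 75.0], [613.0, 238.0, 75.0], [457.0, 233.0, 75.0]]
lid front [[621.0, -46.0, 84.0], [466.0, -50.0, 84.0]]
```

Call:
drive_tool --commands '[{"translation": [0, 0, 0], "turn": [0, 0, 6.8], "jaw": 1}, {"translation": [0, 0, 0], "turn": [0, 0, 6.8], "jaw": 1}, {"translation": [0, 0, 0], "turn": [0, 0, 6.8], "jaw": 1}, {"translation": [0.034, -0.018, 0], "turn": [0, 0, 0], "jaw": 1}, {"translation": [0.034, -0.018, 0], "turn": [0, 0, 0], "jaw": 1}, {"translation": [0.034, -0.018, 0], "turn": [0, 0, 0], "jaw": 1}, {"translation": [0.034, -0.018, 0], "turn": [0, 0, 0], "jaw": 1}, {"translation": [0.034, -0.018, 0], "turn": [0, 0, 0], "jaw": 1}, {"translation": [0.034, -0.018, 0], "turn": [0, 0, 0], "jaw": 1}, {"translation": [0.03, -0.01, 0], "turn": [0, 0, 0], "jaw": 1}]'

```text
time: 2.33
eef_pos: [432.7, -355.9, 231.6]
tcp_rot: [-3.141, -0.061, -0.001]
contact_force: [1.1, -1.1, 0.7]
grip_width: 85.2
grasp_force: 0.0
```

```bash
cat >> h.py <<'E'
from scipy.spatial.transform import Rotation as Ro
BC=np.array([541.,13.,0]);YB=np.radians(2.1);RB=Ro.from_euler("z",YB).as_matrix()
tobox=lambda p:(np.asarray(p)-BC)@RB
def st():
    s=arm.observe();T=Ro.from_rotvec(s["tcp_rot"]).as_matrix()
    print("t",round(float(s["time"]),2),"p",s["eef_pos"].round(1),"box",tobox(s["eef_pos"]).round(1),"yaw",np.degrees(np.arctan2(T[1,0],T[0,0])).round(2),"z",T[:,2].round(3),"F",s["contact_force"].round(1),"w",s["grip_width"].round(1),"gf",round(float(s["grasp_force"]),1))
    return s,T
E
python3 - <<'E'
from h import *
s,T=st(); print("to scraper, tool:",(T.T@(np.array([434,-356,29])-s["eef_pos"])).round(1))
for n in("top","side"):
    p,d=cams.grab_frame(n)
    for r in cams.silhouettes(n,"scraper")[:2]:
        P=cloud(n,d,r["region"]);Q=P[(P[:,2]>60)&(P[:,2]<76)];print(n,round(r["conf"],2),len(Q),rect(Q) if len(Q)>5 else"")
for q in((493.5,83.4,0),(584.9,81.3,0),(521,170,0)):print(tobox(q).round(0))
E
```

```text
Traceback (most recent call last):
  File "h.py", line 22, in st
    print("t",round(float(s["time"]),2),"p",s["eef_pos"].round(1),"box",tobox(s["eef_pos"]).round(1),"yaw",np.degrees(np.arctan2(T[1,0],T[0,0])).round(2),"z",T[:,2].round(3),"F",s["contact_force"].round(1),"w",s["grip_width"].round(1),"gf",round(float(s["grasp_force"]),1))
                                                                                                                                                                                                                  ^^^^^^^^^^^^^^^^^^^^^
AttributeError: 'float' object has no attribute 'round'
```

```bash
sed -i 's/s\["grip_width"\].round(1)/round(float(s["grip_width"]),1)/' h.py
python3 - <<'E'
from h import *
s,T=st(); print("to scraper, tool:",(T.T@(np.array([434,-356,29])-s["eef_pos"])).round(1))
for n in("side",):
    p,d=cams.grab_frame(n)
    for r in cams.silhouettes(n,"scraper")[:2]:
        P=cloud(n,d,r["region"]);Q=P[(P[:,2]>60)&(P[:,2]<76)];print(n,round(r["conf"],2),len(Q),rect(Q) if len(Q)>5 else"")
for q in((493.5,83.4,0),(584.9,81.3,0),(521,170,0)):print(tobox(q).round(0))
E
```

```text
t 2.33 p [ 432.7 -355.9  231.6] box [-121.7 -364.7  231.6] yaw 2.23 z [ 0.  0. -1.] F [ 1.1 -1.1  0.7] w 85.2 gf 0.0
to scraper, tool: [1.200e+00 2.000e-01 2.026e+02]
side 0.73 133 (array([ 433.5, -352.7]), array([96.5, 31.3]), 2.0)
[-45.  72.   0.]
[46. 67.  0.]
[-14. 158.   0.]
```

Call:
drive_tool --commands '[{"translation": [0.001, 0, 0.03], "turn": [0, 0, 0], "jaw": 1}, {"translation": [0, 0, 0.03], "turn": [0, 0, 0], "jaw": 1}, {"translation": [0, 0, 0.03], "turn": [0, 0, 0], "jaw": 1}, {"translation": [0, 0, 0.03], "turn": [0, 0, 0], "jaw": 1}, {"translation": [0, 0, 0.03], "turn": [0, 0, 0], "jaw": 1}, {"translation": [0, 0, 0.025], "turn": [0, 0, 0], "jaw": 1}, {"translation": [0, 0, 0.015], "turn": [0, 0, 0], "jaw": 1}, {"translation": [0, 0, 0.01], "turn": [0, 0, 0], "jaw": 1}, {"translation": [0, 0, 0.002], "turn": [0, 0, 0], "jaw": 1}, {"translation": [0, 0, 0], "turn": [0, 0, 0], "jaw": 0.5}]' --grip_force 50

```text
time: 3.27
eef_pos: [431.6, -358.4, 29.2]
tcp_rot: [-3.141, -0.059, 0.0]
contact_force: [0.9, 0.6, 0.6]
grip_width: 75.4
grasp_force: 0.0
```

Call:
drive_tool --commands '[{"translation": [0, 0, 0], "turn": [0, 0, 0], "jaw": -0.2}, {"translation": [0, 0, 0], "turn": [0, 0, 0], "jaw": -0.6}, {"translation": [0, 0, 0], "turn": [0, 0, 0], "jaw": -1}, {"translation": [0, 0, 0], "turn": [0, 0, 0], "jaw": -1}, {"translation": [0, 0, 0], "turn": [0, 0, 0], "jaw": -1}, {"translation": [0, 0, 0], "turn": [0, 0, 0], "jaw": -1}, {"translation": [0, 0, 0], "turn": [0, 0, 0], "jaw": -1}, {"translation": [0, 0, 0], "turn": [0, 0, 0], "jaw": -1}]' --grip_force 50

```text
time: 3.93
eef_pos: [432.1, -358.3, 30.1]
tcp_rot: [3.14, 0.059, 0.001]
contact_force: [-0.8, 1.6, 6.8]
grip_width: 23.5
grasp_force: 54.1
```

Call:
drive_tool --commands '[{"translation": [0, 0, -0.015], "turn": [0, 0, 0], "jaw": -1}, {"translation": [0, 0, -0.03], "turn": [0, 0, 0], "jaw": -1}, {"translation": [0, 0, -0.035], "turn": [0, 0, 0], "jaw": -1}, {"translation": [0, 0, -0.035], "turn": [0, 0, 0], "jaw": -1}, {"translation": [0, 0, -0.035], "turn": [0, 0, 0], "jaw": -1}, {"translation": [0.01, -0.02, 0], "turn": [0, 0, 0], "jaw": -1}, {"translation": [0.01, -0.03, 0], "turn": [0, 0, 0], "jaw": -1}, {"translation": [0.01, -0.035, 0], "turn": [0, 0, 0], "jaw": -1}, {"translation": [0.01, -0.035, 0], "turn": [0, 0, 0], "jaw": -1}, {"translation": [0.01, -0.035, 0], "turn": [0, 0, 0], "jaw": -1}]'

```text
time: 4.77
eef_pos: [475.6, -199.6, 178.9]
tcp_rot: [-3.141, -0.058, 0.001]
contact_force: [0.8, -0.3, -2.5]
grip_width: 23.4
grasp_force: 53.4
```

Run:
```python
from h import *
s,T=st()
print(onz("side",[(240,308)],0).round(0),onz("side",[(233,270)],100).round(0))
```

```text
t 4.77 p [ 475.6 -199.6  178.9] box [ -73.1 -210.1  178.9] yaw 2.12 z [-0.001  0.    -1.   ] F [ 0.8 -0.3 -2.5] w 23.4 gf 53.4
[[658. 383.   0.]] [[679. 354. 100.]]
```

Call:
drive_tool --commands '[{"translation": [0.007, -0.04, 0], "turn": [0, 0, 0], "jaw": -1}, {"translation": [0.007, -0.04, 0], "turn": [0, 0, 0], "jaw": -1}, {"translation": [0.007, -0.04, 0], "turn": [0, 0, 0], "jaw": -1}, {"translation": [0.007, -0.04, 0], "turn": [0, 0, 0], "jaw": -1}, {"translation": [0.007, -0.04, 0], "turn": [0, 0, 0], "jaw": -1}, {"translation": [0.007, -0.04, 0], "turn": [0, 0, 0], "jaw": -1}, {"translation": [0.007, -0.04, 0], "turn": [0, 0, 0], "jaw": -1}, {"translation": [0.007, -0.04, 0], "turn": [0, 0, 0], "jaw": -1}, {"translation": [0.007, -0.04, 0], "turn": [0, 0, 0], "jaw": -1}, {"translation": [0.006, -0.035, 0], "turn": [0, 0, 0], "jaw": -1}]'

```text
time: 5.6
eef_pos: [529.5, 198.7, 178.8]
tcp_rot: [3.141, 0.061, -0.001]
contact_force: [0.6, 0.3, -2.2]
grip_width: 23.5
grasp_force: 53.3
```

Call:
drive_tool --commands '[{"translation": [0, -0.012, 0], "turn": [0, 0, 0], "jaw": -1}, {"translation": [0, 0, 0], "turn": [0, 0, 0], "jaw": -1}]'

```text
time: 5.77
eef_pos: [528.7, 211.0, 178.4]
tcp_rot: [-3.141, -0.066, 0.002]
contact_force: [-0.1, -0.5, -2.8]
grip_width: 23.2
grasp_force: 53.3
```

Run:
```python
from h import *
s,T=st()
for n in("top","side"):
    p,d=cams.grab_frame(n); cv2.imwrite(f"pics/{n}1.png",p[:,:,::-1])
    for r in cams.silhouettes(n,"scraper")[:1]:
        P=cloud(n,d,r["region"]);print(n,round(r["conf"],2),len(P),rect(P),"z",np.percentile(P[:,2],[1,5,50,95]).round(0)); print("box x pct",np.percentile(tobox(P)[:,0],[1,99]).round(0),"y",np.percentile(tobox(P)[:,1],[1,99]).round(0))
```

```text
t 5.77 p [528.7 211.  178.4] box [ -5.  198.4 178.4] yaw 2.41 z [-0.001  0.    -1.   ] F [-0.1 -0.5 -2.8] w 23.2 gf 53.3
top 0.45 51 (array([491.7, 210.4]), array([12.7, 28.1]), 87.3) z [171. 174. 215. 219.]
box x pct [-56. -28.] y [193. 205.]
side 0.9 1020 (array([568. , 113.8]), array([137.2, 280.1]), 24.7) z [147. 151. 177. 216.]
box x pct [-63.  56.] y [183. 214.]
```

View pics/side1.png

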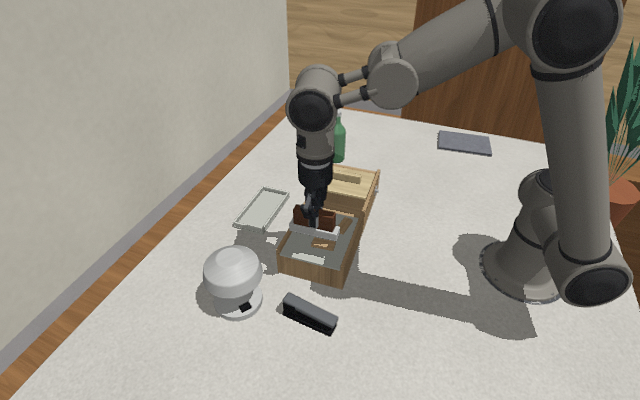

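The scraper is held level across the box, at about (315,222) in the side view, and its underside is about 30 mm below the TCP. I'll shift it behind the chips and lower it.

Call:
drive_tool --commands '[{"translation": [0.003, -0.012, 0], "turn": [0, 0, 0], "jaw": -1}, {"translation": [0, 0, 0.025], "turn": [0, 0, 0], "jaw": -1}, {"translation": [0, 0, 0.025], "turn": [0, 0, 0], "jaw": -1}, {"translation": [0, 0, 0.012], "turn": [0, 0, 0], "jaw": -1}, {"translation": [0, 0, 0.006], "turn": [0, 0, 0], "jaw": -1}, {"translation": [0, 0, 0.002], "turn": [0, 0, 0], "jaw": -1}, {"translation": [0, 0, 0], "turn": [0, 0, 0], "jaw": -1}]'

```text
time: 6.55
eef_pos: [532.5, 219.8, 109.5]
tcp_rot: [-3.141, -0.058, -0.001]
contact_force: [0.7, -0.6, -1.6]
grip_width: 23.7
grasp_force: 53.2
```

Run:
```python
from h import *
s,T=st()
p,d=cams.grab_frame("side")
for r in cams.silhouettes("side","scraper")[:1]:
    P=cloud("side",d,r["region"]);print(len(P),"z",np.percentile(P[:,2],[1,5,50,95]).round(0)); print("box x pct",np.percentile(tobox(P)[:,0],[1,99]).round(0),"y",np.percentile(tobox(P)[:,1],[1,99]).round(0))
cv2.imwrite("pics/side2.png",cv2.resize(p[150:300,240:400,::-1],(800,750))[:600])
```

```text
t 6.55 p [532.5 219.8 109.5] box [ -0.9 207.  109.5] yaw 2.11 z [ 0.  0. -1.] F [ 0.7 -0.6 -1.6] w 23.7 gf 53.2
831 z [ 80.  83. 107. 147.]
box x pct [-59.  57.] y [201. 225.]
```

View pics/side2.png

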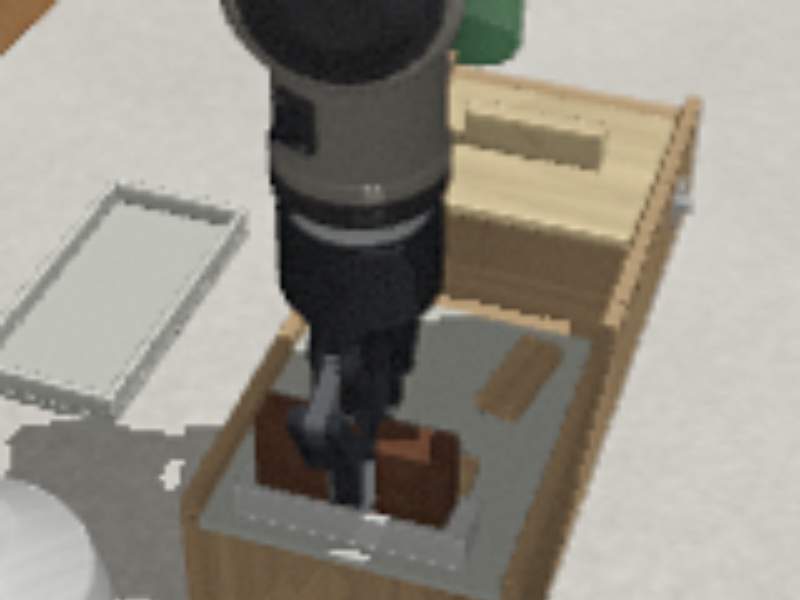

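The scraper foot sits between the rails at the outer end, chip a is ahead at (520,378), and the way to the gap is clear. I'll lower a little and sweep.

Call:
drive_tool --commands '[{"translation": [0, 0, 0.0025], "turn": [0, 0, 0], "jaw": -1}, {"translation": [0, 0.008, 0], "turn": [0, 0, 0], "jaw": -1}, {"translation": [0, 0.012, 0], "turn": [0, 0, 0], "jaw": -1}, {"translation": [0, 0.012, 0], "turn": [0, 0, 0], "jaw": -1}, {"translation": [0, 0.012, 0], "turn": [0, 0, 0], "jaw": -1}, {"translation": [0, 0.012, 0], "turn": [0, 0, 0], "jaw": -1}, {"translation": [0, 0.012, 0], "turn": [0, 0, 0], "jaw": -1}, {"translation": [0, 0.012, 0], "turn": [0, 0, 0], "jaw": -1}, {"translation": [0, 0.012, 0], "turn": [0, 0, 0], "jaw": -1}, {"translation": [0, 0.012, 0], "turn": [0, 0, 0], "jaw": -1}]'

```text
time: 7.48
eef_pos: [536.1, 114.9, 106.8]
tcp_rot: [3.141, 0.059, 0.0]
contact_force: [-0.3, 0.5, -2.2]
grip_width: 23.7
grasp_force: 53.3
```

Call:
drive_tool --commands '[{"translation": [0, 0.01, 0], "turn": [0, 0, 0], "jaw": -1}, {"translation": [0, 0.01, 0], "turn": [0, 0, 0], "jaw": -1}, {"translation": [0, 0.01, 0], "turn": [0, 0, 0], "jaw": -1}, {"translation": [0, 0.01, 0], "turn": [0, 0, 0], "jaw": -1}, {"translation": [0, 0.01, 0], "turn": [0, 0, 0], "jaw": -1}, {"translation": [0, 0.01, 0], "turn": [0, 0, 0], "jaw": -1}, {"translation": [0, 0.01, 0], "turn": [0, 0, 0], "jaw": -1}, {"translation": [0, 0.01, 0], "turn": [0, 0, 0], "jaw": -1}, {"translation": [0, 0, 0], "turn": [0, 0, 0], "jaw": -1}]'

```text
time: 8.23
eef_pos: [539.2, 34.3, 106.8]
tcp_rot: [3.14, 0.057, 0.0]
contact_force: [1.4, 0.2, -2.9]
grip_width: 23.5
grasp_force: 53.3
```

Run:
```python
from h import *
s,T=st()
for n in("side","top"):
    p,d=cams.grab_frame(n); 
    for r in cams.silhouettes(n,"chip_a")[:5]:
        P=cloud(n,d,r["region"]); 
        if len(P)>5:print(n,round(r["conf"],2),len(P),tobox(np.median(P,0)).round(0))
    if n=="side":cv2.imwrite("pics/side3.png",cv2.resize(p[150:300,240:400,::-1],(800,750))[:600])
```

```text
t 8.23 p [539.2  34.3 106.8] box [ -1.   21.4 106.8] yaw 2.08 z [ 0.    -0.001 -1.   ] F [ 1.4  0.2 -2.9] w 23.5 gf 53.3
side 0.38 60 [-64. -13.  57.]
side 0.17 787 [-15.  35. 103.]
```

View pics/side3.png

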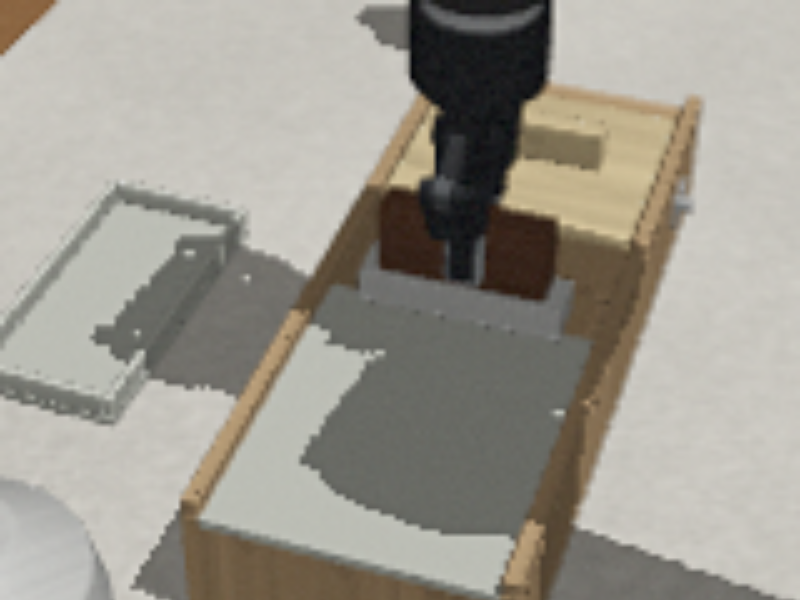

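The deck is clear of chips and the scraper is at the compartment edge. I'll push a little further, lift, and look.

Call:
drive_tool --commands '[{"translation": [0, 0.008, 0], "turn": [0, 0, 0], "jaw": -1}, {"translation": [0, 0.007, 0], "turn": [0, 0, 0], "jaw": -1}, {"translation": [0, 0, 0], "turn": [0, 0, 0], "jaw": -1}, {"translation": [0, 0, -0.015], "turn": [0, 0, 0], "jaw": -1}, {"translation": [0, 0, -0.03], "turn": [0, 0, 0], "jaw": -1}, {"translation": [0, 0, -0.03], "turn": [0, 0, 0], "jaw": -1}, {"translation": [-0.01, 0.03, 0], "turn": [0, 0, 0], "jaw": -1}, {"translation": [-0.02, 0.035, 0], "turn": [0, 0, 0], "jaw": -1}, {"translation": [-0.02, 0.035, 0], "turn": [0, 0, 0], "jaw": -1}, {"translation": [-0.02, 0.035, 0], "turn": [0, 0, 0], "jaw": -1}]'

```text
time: 9.27
eef_pos: [473.8, -117.3, 182.0]
tcp_rot: [3.141, 0.061, 0.001]
contact_force: [0.8, 0.2, -2.9]
grip_width: 23.3
grasp_force: 53.3
```

Call:
drive_tool --commands '[{"translation": [-0.01, 0.04, 0], "turn": [0, 0, 0], "jaw": -1}, {"translation": [-0.01, 0.04, 0], "turn": [0, 0, 0], "jaw": -1}, {"translation": [-0.01, 0.04, 0], "turn": [0, 0, 0], "jaw": -1}, {"translation": [-0.01, 0.04, 0], "turn": [0, 0, 0], "jaw": -1}, {"translation": [-0.01, 0.03, 0], "turn": [0, 0, 0], "jaw": -1}, {"translation": [0, 0, 0], "turn": [0, 0, 0], "jaw": -1}]'

```text
time: 9.77
eef_pos: [430.3, -313.8, 181.8]
tcp_rot: [3.138, 0.051, 0.0]
contact_force: [-0.0, -0.2, -2.8]
grip_width: 23.2
grasp_force: 53.2
```

Run:
```python
from h import *
s,T=st()
im=[]
for n in("side","top"):
    p,d=cams.grab_frame(n); 
    for r in cams.silhouettes(n,"chip_a")[:5]:
        P=cloud(n,d,r["region"]); 
        if len(P)>5:print(n,round(r["conf"],2),len(P),tobox(np.median(P,0)).round(0),"z",P[:,2].min().round(0),P[:,2].max().round(0))
    c=p[150:270,260:390] if n=="side" else p[165:265,235:425]
    im.append(cv2.resize(c[:,:,::-1],(390,360)))
cv2.imwrite("pics/both4.png",np.hstack(im))
```

```text
t 9.77 p [ 430.3 -313.8  181.8] box [-122.6 -322.5  181.8] yaw 1.86 z [ 0.    -0.003 -1.   ] F [-0.  -0.2 -2.8] w 23.2 gf 53.2
side 0.52 77 [-62. -20.  50.] z 4.0 74.0
top 0.76 202 [-14.  -7.  23.] z 5.0 35.0
top 0.44 2905 [   1. -128.   85.] z 7.0 120.0
```

View pics/both4.png

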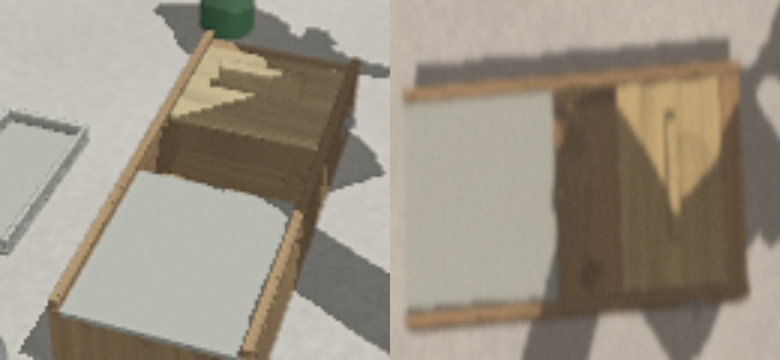

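Run:
```python
from h import *
p,d=cams.grab_frame("top")
P=cloud("top",d,d>0);B=tobox(P)
def grid(B,xs,ys,f):
    for y in ys: print(y,[int(f(B[(abs(B[:,0]-x)<6)&(abs(B[:,1]-y)<5)][:,2])) if ((abs(B[:,0]-x)<6)&(abs(B[:,1]-y)<5)).any() else None for x in xs])
grid(B,range(-72,80,12),range(35,-75,-10),np.max)
D=B[(abs(B[:,0])<75)&(B[:,1]>32)&(B[:,1]<220)];print("deck z",np.percentile(D[:,2],[1,50,99,100]))
R=B[(abs(B[:,0])<40)&(B[:,2]>103)&(B[:,2]<120)&(B[:,1]<-90)];print("rib",np.percentile(R[:,1],[2,50,98]).round(1),np.median(R[:,2]))
q=p[165:265,235:425].astype(float);q=np.clip((q/255)**.5*255,0,255).astype(np.uint8)[:,:,::-1]
cv2.imwrite("pics/t5.png",cv2.resize(q[:,60:135],(525,700))[:600])
```

```text
35 [89, 78, 78, 78, 78, 80, 77, 80, 79, 82, 79, 78, 77]
25 [80, 78, 80, 78, 79, 81, 76, 80, 79, 76, 78, 79, 78]
15 [6, 11, 10, 10, 10, 10, 10, 11, 13, 74, 71, 71, 9]
5 [86, 9, 9, 22, 19, 22, 18, 22, 14, 58, 62, 62, 11]
-5 [91, 30, 25, 26, 28, 28, 26, 25, 12, 42, 46, 43, 9]
-15 [85, 52, 33, 34, 35, 35, 34, 32, 10, 25, 29, 27, 10]
-25 [81, 70, 56, 26, 25, 26, 8, 10, 9, 11, 11, 8, 10]
-35 [65, 68, 65, 9, 10, 11, 13, 11, 11, 9, 11, 10, 9]
-45 [87, 10, 10, 10, 12, 12, 12, 9, 8, 10, 8, 10, 9]
-55 [88, 9, 12, 11, 8, 10, 10, 11, 9, 8, 8, 10, 11]
-65 [88, 86, 89, 89, 89, 86, 88, 89, 88, 88, 90, 88, 89]
deck z [69.42138821 74.96772819 80.66960435 83.1201548 ]
rib [-135.6 -128.3 -121.8] 112.27385251211876
```

View pics/t5.png

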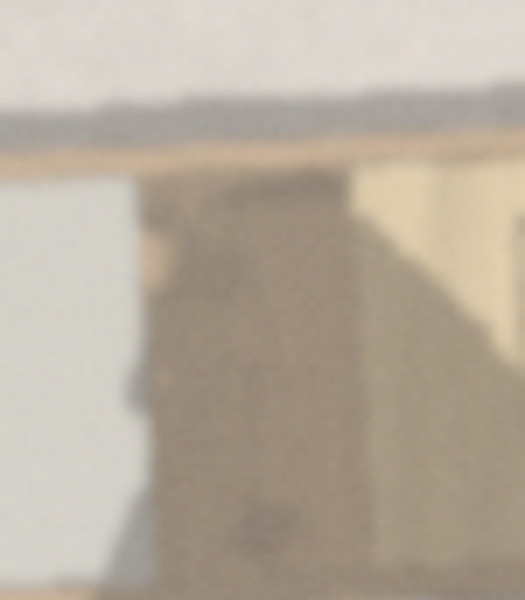

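Deck is empty. The chips lean inside the compartment with tops around 66–71 mm, allowing for depth noise, which is under the cover's 76 mm underside. Next I'll push the rib with the held scraper.

Call:
drive_tool --commands '[{"translation": [0.03, -0.035, 0], "turn": [0, 0, 0], "jaw": -1}, {"translation": [0.03, -0.037, 0], "turn": [0, 0, 0], "jaw": -1}, {"translation": [0.03, -0.037, 0], "turn": [0, 0, 0], "jaw": -1}, {"translation": [0.03, -0.035, 0], "turn": [0, 0, 0], "jaw": -1}, {"translation": [0, 0, 0], "turn": [0, 0, 0], "jaw": -1}, {"translation": [0, 0, 0.02], "turn": [0, 0, 0], "jaw": -1}, {"translation": [0, 0, 0.02], "turn": [0, 0, 0], "jaw": -1}, {"translation": [0, 0, 0.015], "turn": [0, 0, 0], "jaw": -1}, {"translation": [0, 0, 0.005], "turn": [0, 0, 0], "jaw": -1}, {"translation": [0, 0, 0], "turn": [0, 0, 0], "jaw": -1}]'

```text
time: 10.85
eef_pos: [533.2, -174.5, 120.7]
tcp_rot: [-3.14, -0.062, 0.004]
contact_force: [0.3, 0.3, -2.5]
grip_width: 23.4
grasp_force: 53.3
```

Run:
```python
from h import *
s,T=st()
p,d=cams.grab_frame("side")
for r in cams.silhouettes("side","scraper")[:1]:
    P=tobox(cloud("side",d,r["region"]));print(len(P),np.percentile(P,[2,98],0).round(0).tolist())
```

```text
t 10.85 p [ 533.2 -174.5  120.7] box [ -14.7 -187.1  120.7] yaw 2.26 z [-0.003  0.001 -1.   ] F [ 0.3  0.3 -2.5] w 23.4 gf 53.3
569 [[-72.0, -192.0, 92.0], [41.0, -168.0, 159.0]]
```

Call:
drive_tool --commands '[{"translation": [0.012, 0, 0], "turn": [0, 0, 0], "jaw": -1}, {"translation": [0, -0.012, 0], "turn": [0, 0, 0], "jaw": -1}, {"translation": [0, -0.012, 0], "turn": [0, 0, 0], "jaw": -1}, {"translation": [0, -0.01, 0], "turn": [0, 0, 0], "jaw": -1}, {"translation": [0, -0.01, 0], "turn": [0, 0, 0], "jaw": -1}, {"translation": [0, -0.012, 0], "turn": [0, 0, 0], "jaw": -1}, {"translation": [0, -0.012, 0], "turn": [0, 0, 0], "jaw": -1}, {"translation": [0, -0.012, 0], "turn": [0, 0, 0], "jaw": -1}, {"translation": [0, -0.012, 0], "turn": [0, 0, 0], "jaw": -1}, {"translation": [0, -0.012, 0], "turn": [0, 0, 0], "jaw": -1}]'

```text
time: 11.78
eef_pos: [541.8, -70.5, 121.9]
tcp_rot: [3.141, 0.059, 0.0]
contact_force: [-0.1, -2.3, -0.8]
grip_width: 23.3
grasp_force: 53.2
```

Call:
drive_tool --commands '[{"translation": [0, -0.008, 0], "turn": [0, 0, 0], "jaw": -1}, {"translation": [0, -0.004, 0], "turn": [0, 0, 0], "jaw": -1}, {"translation": [0, 0, 0], "turn": [0, 0, 0], "jaw": -1}]'

```text
time: 12.03
eef_pos: [541.3, -58.4, 121.7]
tcp_rot: [-3.14, -0.061, 0.0]
contact_force: [-0.1, 0.6, -3.2]
grip_width: 23.3
grasp_force: 53.2
```

```bash
cat > lid.py <<'E'
from h import *
s,T=st()
p,d=cams.grab_frame("side")
B=tobox(cloud("side",d,d>0))
L=B[(abs(B[:,0])<70)&(B[:,2]>80)&(B[:,2]<88)]
for x in(-60,-30,0,30,60):
    Q=B[(abs(B[:,0]-x)<8)&(B[:,1]>-60)&(B[:,1]<60)];
    hi=Q[(Q[:,2]>79.5)&(Q[:,2]<90)]; print(x,"lid front",np.percentile(hi[:,1],[95,99]).round(0) if len(hi) else None,len(hi))
r=cams.landmark_of("side","lid_grip");print([(tobox(onz("side",[q["xy"]],112)[0]).round(1),round(q["conf"],2)) for q in r])
cv2.imwrite("pics/side_last.png",cv2.resize(p[150:270,260:390,::-1],(650,600)))
E
python3 lid.py
```

```text
t 12.03 p [541.3 -58.4 121.7] box [ -2.3 -71.3 121.7] yaw 2.23 z [-0.     0.001 -1.   ] F [-0.1  0.6 -3.2] w 23.3 gf 53.2
-60 lid front [20. 24.] 99
-30 lid front [19. 23.] 83
0 lid front [20. 23.] 85
30 lid front [20. 22.] 86
60 lid front [21. 22.] 95
[(array([ -5.6, -50.8, 112. ]), 0.89)]
```

Call:
drive_tool --commands '[{"translation": [0, -0.003, 0], "turn": [0, 0, 0], "jaw": -1}, {"translation": [0, -0.003, 0], "turn": [0, 0, 0], "jaw": -1}, {"translation": [0, -0.003, 0], "turn": [0, 0, 0], "jaw": -1}]'

```text
time: 12.38
eef_pos: [541.0, -51.1, 121.6]
tcp_rot: [3.141, 0.058, -0.0]
contact_force: [1.1, -2.9, -3.4]
grip_width: 23.3
grasp_force: 53.2
```

Call:
drive_tool --commands '[{"translation": [0, -0.002, 0], "turn": [0, 0, 0], "jaw": -1}]'

```text
time: 12.47
eef_pos: [540.9, -48.7, 121.6]
tcp_rot: [3.141, 0.059, -0.0]
contact_force: [0.2, -2.3, -3.9]
grip_width: 23.7
grasp_force: 53.2
```

Call:
drive_tool --commands '[{"translation": [0, -0.0015, 0], "turn": [0, 0, 0], "jaw": -1}]'

```text
time: 12.55
eef_pos: [540.9, -47.1, 121.7]
tcp_rot: [3.141, 0.059, -0.0]
contact_force: [0.2, -2.6, -3.5]
grip_width: 23.3
grasp_force: 53.2
```

Call:
drive_tool --commands '[{"translation": [0, -0.001, 0], "turn": [0, 0, 0], "jaw": -1}]'

```text
time: 12.63
eef_pos: [540.8, -46.1, 121.7]
tcp_rot: [3.141, 0.059, -0.0]
contact_force: [0.3, -1.4, -3.0]
grip_width: 23.4
grasp_force: 53.2
```

Call:
drive_tool --commands '[{"translation": [0, -0.001, 0], "turn": [0, 0, 0], "jaw": -1}, {"translation": [0, -0.001, 0], "turn": [0, 0, 0], "jaw": -1}]'

```text
time: 12.8
eef_pos: [540.8, -45.5, 121.8]
tcp_rot: [3.139, 0.059, -0.0]
contact_force: [-0.9, -11.0, -4.7]
grip_width: 23.6
grasp_force: 52.8
```

Call:
drive_tool --commands '[{"translation": [0, -0.001, 0], "turn": [0, 0, 0], "jaw": -1}]'

```text
time: 12.88
eef_pos: [540.7, -45.4, 121.8]
tcp_rot: [3.137, 0.059, -0.0]
contact_force: [-1.1, -13.9, -4.4]
grip_width: 23.7
grasp_force: 52.7
```

```bash
python3 lid.py
```

```text
t 12.88 p [540.7 -45.4 121.8] box [ -2.4 -58.3 121.8] yaw 2.15 z [-0.    -0.004 -1.   ] F [ -1.1 -13.9  -4.4] w 23.7 gf 52.7
-60 lid front [33. 34.] 114
-30 lid front [32. 35.] 89
0 lid front [33. 35.] 84
30 lid front [32. 35.] 86
60 lid front [31. 34.] 103
[(array([  6.6, -32.3, 112. ]), 0.66)]
```

The cover is at its hard stop: force rose to 14 N exactly where expected, and its front edge is at about box y 31–33. Now back off and return the scraper.

Call:
drive_tool --commands '[{"translation": [0, 0.008, 0], "turn": [0, 0, 0], "jaw": -1}, {"translation": [0, 0.01, 0], "turn": [0, 0, 0], "jaw": -1}, {"translation": [0, 0, -0.03], "turn": [0, 0, 0], "jaw": -1}, {"translation": [0, 0, -0.03], "turn": [0, 0, 0], "jaw": -1}, {"translation": [-0.015, 0.035, 0], "turn": [0, 0, 0], "jaw": -1}, {"translation": [-0.015, 0.037, 0], "turn": [0, 0, 0], "jaw": -1}, {"translation": [-0.015, 0.037, 0], "turn": [0, 0, 0], "jaw": -1}, {"translation": [-0.015, 0.037, 0], "turn": [0, 0, 0], "jaw": -1}, {"translation": [-0.015, 0.037, 0], "turn": [0, 0, 0], "jaw": -1}, {"translation": [-0.015, 0.037, 0], "turn": [0, 0, 0], "jaw": -1}]'

```text
time: 13.82
eef_pos: [458.9, -286.2, 182.1]
tcp_rot: [-3.141, -0.06, -0.001]
contact_force: [1.1, 0.6, -2.5]
grip_width: 23.3
grasp_force: 53.3
```

Call:
drive_tool --commands '[{"translation": [-0.015, 0.037, 0], "turn": [0, 0, 0], "jaw": -1}, {"translation": [-0.015, 0.03, 0], "turn": [0, 0, 0], "jaw": -1}, {"translation": [0, 0, 0.03], "turn": [0, 0, 0], "jaw": -1}, {"translation": [0, 0, 0.035], "turn": [0, 0, 0], "jaw": -1}, {"translation": [0, 0, 0.035], "turn": [0, 0, 0], "jaw": -1}, {"translation": [0, 0, 0.025], "turn": [0, 0, 0], "jaw": -1}, {"translation": [0, 0, 0.015], "turn": [0, 0, 0], "jaw": -1}, {"translation": [0, 0, 0.005], "turn": [0, 0, 0], "jaw": -1}, {"translation": [0, 0, 0], "turn": [0, 0, 0], "jaw": -1}]'

```text
time: 14.57
eef_pos: [431.8, -352.2, 35.7]
tcp_rot: [-3.139, -0.059, 0.002]
contact_force: [-0.8, 0.2, -3.3]
grip_width: 23.5
grasp_force: 53.1
```

Run:
```python
from h import *
st()
p,d=cams.grab_frame("side")
for r in cams.silhouettes("side","scraper")[:1]:
    P=cloud("side",d,r["region"]);print(len(P),np.percentile(P,[1,50,98],0).round(0).tolist())
```

```text
t 14.57 p [ 431.8 -352.2   35.7] box [-122.5 -361.    35.7] yaw 2.15 z [-0.001  0.002 -1.   ] F [-0.8  0.2 -3.3] w 23.5 gf 53.1
449 [[376.0, -359.0, 5.0], [431.0, -339.0, 35.0], [485.0, -332.0, 73.0]]
```

Lower about 5–6 mm until contact.

Call:
drive_tool --commands '[{"translation": [0, 0, 0.003], "turn": [0, 0, 0], "jaw": -1}, {"translation": [0, 0, 0.0015], "turn": [0, 0, 0], "jaw": -1}, {"translation": [0, 0, 0], "turn": [0, 0, 0], "jaw": -1}]'

```text
time: 14.92
eef_pos: [432.6, -352.7, 32.9]
tcp_rot: [3.14, 0.059, 0.001]
contact_force: [0.2, 0.1, -2.7]
grip_width: 23.6
grasp_force: 53.2
```

Call:
drive_tool --commands '[{"translation": [0, 0, 0.001], "turn": [0, 0, 0], "jaw": -1}, {"translation": [0, 0, 0], "turn": [0, 0, 0], "jaw": -1}]'

```text
time: 15.08
eef_pos: [432.4, -352.6, 31.5]
tcp_rot: [3.141, 0.059, 0.0]
contact_force: [0.0, -0.8, -2.2]
grip_width: 23.3
grasp_force: 53.2
```

Call:
drive_tool --commands '[{"translation": [0, 0, 0.001], "turn": [0, 0, 0], "jaw": -1}, {"translation": [0, 0, 0], "turn": [0, 0, 0], "jaw": -1}]'

```text
time: 15.25
eef_pos: [432.3, -352.5, 30.3]
tcp_rot: [3.141, 0.059, -0.0]
contact_force: [0.2, -0.3, -2.3]
grip_width: 23.6
grasp_force: 53.2
```

Call:
drive_tool --commands '[{"translation": [0, 0, 0.0007], "turn": [0, 0, 0], "jaw": -1}, {"translation": [0, 0, 0], "turn": [0, 0, 0], "jaw": -1}]'

```text
time: 15.42
eef_pos: [432.4, -352.5, 30.2]
tcp_rot: [3.141, 0.059, 0.0]
contact_force: [-2.6, 1.4, 3.4]
grip_width: 23.5
grasp_force: 53.9
```

Contact with the desk, so open and lift clear. Opening to 85 mm swings the fingers back 13 mm, away from the desk.

Call:
drive_tool --commands '[{"translation": [0, 0, 0], "turn": [0, 0, 0], "jaw": -0.2}, {"translation": [0, 0, 0], "turn": [0, 0, 0], "jaw": 0.4}, {"translation": [0, 0, 0], "turn": [0, 0, 0], "jaw": 1}, {"translation": [0, 0, 0], "turn": [0, 0, 0], "jaw": 1}, {"translation": [0, 0, 0], "turn": [0, 0, 0], "jaw": 1}, {"translation": [0, 0, 0], "turn": [0, 0, 0], "jaw": 1}, {"translation": [0, 0, -0.01], "turn": [0, 0, 0], "jaw": 1}, {"translation": [0, 0, -0.03], "turn": [0, 0, 0], "jaw": 1}, {"translation": [0, 0, -0.035], "turn": [0, 0, 0], "jaw": 1}, {"translation": [0, 0, -0.035], "turn": [0, 0, 0], "jaw": 1}]'

```text
time: 16.25
eef_pos: [432.0, -352.1, 141.1]
tcp_rot: [-3.14, -0.059, 0.001]
contact_force: [0.5, -1.2, -0.7]
grip_width: 85.3
grasp_force: 0.0
```

Call:
drive_tool --commands '[{"translation": [0, 0, -0.035], "turn": [0, 0, 0], "jaw": 1}, {"translation": [0, 0, -0.035], "turn": [0, 0, 0], "jaw": 1}, {"translation": [-0.03, 0.02, 0], "turn": [0, 0, 0], "jaw": 1}, {"translation": [-0.03, 0.02, 0], "turn": [0, 0, 0], "jaw": 1}, {"translation": [-0.03, 0.02, 0], "turn": [0, 0, 0], "jaw": 1}, {"translation": [-0.03, 0.02, 0], "turn": [0, 0, 0], "jaw": 1}, {"translation": [-0.03, 0.02, 0], "turn": [0, 0, 0], "jaw": 1}, {"translation": [-0.02, 0.01, 0], "turn": [0, 0, 0], "jaw": 1}, {"translation": [0, 0, 0], "turn": [0, 0, 0], "jaw": 1}]'

```text
time: 17.0
eef_pos: [263.0, -471.0, 210.4]
tcp_rot: [3.14, 0.052, -0.002]
contact_force: [-1.2, -0.1, 0.5]
grip_width: 85.6
grasp_force: 0.0
```

```bash
python3 lid.py
python3 - <<'E'
from h import *
im=[]
for n in("side","top"):
    p,d=cams.grab_frame(n)
    for r in cams.silhouettes(n,"scraper")[:1]:
        P=cloud(n,d,r["region"]);print(n,round(r["conf"],2),np.percentile(P,[1,50,98],0).round(0).tolist())
    if n=="top":
        B=tobox(cloud(n,d,d>0));R=B[(abs(B[:,0])<40)&(B[:,2]>103)&(B[:,2]<120)&(B[:,1]>-160)&(B[:,1]<100)];print("rib",np.percentile(R[:,1],[2,50,98]).round(1))
    im.append(cv2.resize((p[130:350,200:440] if n=="side" else p[130:300,180:500])[:,:,::-1],(400,300)))
cv2.imwrite("pics/fin.png",np.hstack(im))
E
```

```text
t 17.0 p [ 263.  -471.   210.4] box [-295.5 -473.5  210.4] yaw 1.91 z [-0.001 -0.002 -1.   ] F [-1.2 -0.1  0.5] w 85.6 gf 0.0
-60 lid front [31. 34.] 117
-30 lid front [33. 34.] 84
0 lid front [32. 35.] 84
30 lid front [32. 34.] 85
60 lid front [31. 33.] 106
[(array([  3.7, -45.4, 112. ]), 0.88)]
side 0.68 [[380.0, -364.0, 0.0], [433.0, -339.0, 38.0], [481.0, -332.0, 69.0]]
top 0.66 [[378.0, -367.0, 1.0], [434.0, -345.0, 61.0], [492.0, -337.0, 73.0]]
rib [-45.2 -38.4 -31.8]
```

View pics/fin.png

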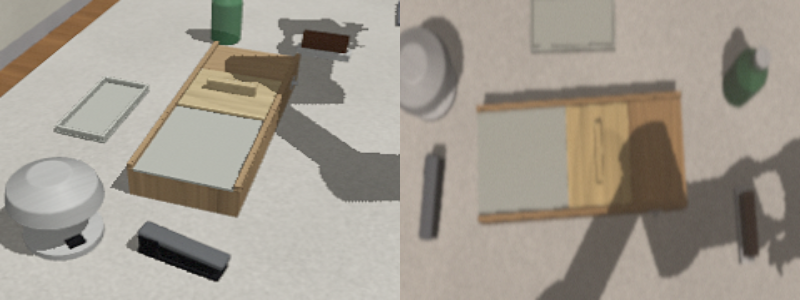

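The final view shows an empty deck, the cover shut (rib centre at box y -38.4) and the scraper standing on the desk at (748,225). The stapler, lamp, bottle and tray are unmoved.

```bash
python3 -c "
from bench import workorder
print(workorder.close_job())"
```

```text
the job is handed in; nothing more can be done
None
```

I swept all three chips into the compartment with the scraper, pushed the cover shut to its hard stop, stood the scraper back on the desk, left the other items where they were, and handed the job in at about 17 s (no verdict was returned).

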